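Clip the sole board and smooth down its strip

TASK

Push the wide spring clip along the bench, without lifting it, onto the tab that sticks out of the black sole board until the tab is fully home in its mouth, centred and square. Then take the wooden smoothing block, lay it lengthwise on the board's raised foam-backed strip at the end on the tab's side, press it down so that the foam gives a little, and sweep it gently along to the other end in one steady stroke, keeping the pressure on. Finally stand the block upright back on the bench, with the clip still home and everything else left where it was.

Things in the scene. Friction and masses are not known exactly. Their poses are not given: they have to be found in the camera images.
- panel: fixed black board, 8 mm thick, top 20 mm above the bench, on a riser (x -50 to 60, y -100 to 100 mm). Origin on the bench under the strip's centre; x points away from the robot, y to its left. The board spans x -65 to 60, y -120 to 120 mm; its 50 mm wide tab, free beneath, reaches on to x = -105 at y = 55 mm
- tab (a point): middle of the tab's free front edge, at mid-thickness (16 mm above the bench); axes as the panel's, so the clip is pushed on along +x
- strip: cork strip 24 mm (x) x 200 mm (y) x 5 mm on grey foam, lying along the board's y. Origin at the centre of its underside, 26 mm above the bench; top 31 mm above the bench, springs down at most 6 mm, about 1 mm for each 1.5 N. The tab is on the side of its +y end
- clip: wide steel spring clip, 111 x 60 x 30 mm, 170 g. Origin on its underside, midway across; mouth opens to +x. Back wall 60 wide, 30 high, x -12 to +2 mm (the tab's edge meets its front face when home). Lower plate 11 mm thick, to x = 38. Behind the wall a waist 24 wide, 26 high, then a T tail 44 wide at x -54 to -46 mm: fingers astride the waist can push on the wall or pull on the tail
- clip_jaw (a joint): opening of the clip's sprung upper jaw, rad: 0 shut, about 0.2 when it grips the tab. The jaw, 56 mm wide, presses down at clip x = 26 mm; its upturned lip ends at x = 57, 27 mm high, so it rides up over the tab's edge when pushed; that takes about 10 N
- block: plain light wooden smoothing block 64 (x) x 28 (y) x 44 mm high, about 110 g. Origin at the centre of its underside
- tin: bystander: closed metal tin, 48 mm across, 45 mm high, beside the tab; origin at the centre of its underside
- spool: bystander: wooden spool, 44 mm across, 50 mm high, on the other side of the tab; origin at the centre of its underside
- tape: bystander: roll of tape lying flat, 90 mm across, 24 mm high; origin at the centre of its underside
- hammer: bystander: hammer 270 mm long, lying along its x; origin under its middle
- jar: bystander: amber glass jar, 60 mm across, 85 mm high; origin at the centre of its underside
- small_clip: bystander: small dark paper clip 49 x 26 x 16 mm, not the one to use; origin under its middle
- screwdriver: bystander: screwdriver 200 mm long, lying along its x; origin under its middle
There are look-alikes about, which are no part of the job. There is more than one size of the clip; the job needs the middle-sized. What is shaped like the block but orange is not meant.

How it is judged:
On the way, in this order (a step that is already met when the one before it is completed fails the run):
1. the clip grips the tab, fully home, centred and square (x of clip in the frame of tab between -0.014 and 0.004 m and y of clip in the frame of tab between -0.018 and 0.018 m and angle between the x axis of clip and the x axis of tab, either way round below 0.2 rad and value of joint clip_jaw above 0.1 rad and contact force between clip and panel above 2 N), for 0.2 s.
2. the block, lying along the strip, presses on its tab-side end (contact force between block and strip above 2.5 N and x of block in the frame of strip between -0.014 and 0.014 m and angle between the x axis of block and the y axis of strip, either way round below 0.3 rad and y of block in the frame of strip above 0.045 m).
3. still pressing, it passes a quarter of the way (contact force between block and strip above 2.5 N and x of block in the frame of strip between -0.014 and 0.014 m and angle between the x axis of block and the y axis of strip, either way round below 0.3 rad and y of block in the frame of strip between 0.011 and 0.039 m).
4. still pressing, it passes the middle (contact force between block and strip above 2.5 N and x of block in the frame of strip between -0.014 and 0.014 m and angle between the x axis of block and the y axis of strip, either way round below 0.3 rad and y of block in the frame of strip between -0.01 and 0.01 m).
5. still pressing, it passes three quarters (contact force between block and strip above 2.5 N and x of block in the frame of strip between -0.014 and 0.014 m and angle between the x axis of block and the y axis of strip, either way round below 0.3 rad and y of block in the frame of strip between -0.039 and -0.011 m).
6. still pressing, it reaches the other end (contact force between block and strip above 2.5 N and x of block in the frame of strip between -0.014 and 0.014 m and angle between the x axis of block and the y axis of strip, either way round below 0.3 rad and y of block in the frame of strip below -0.045 m).
At the end, for the whole second after the job is handed in: The clip grips the tab (jaw held open by it): its back wall within about 12 mm of the tab's edge, its middle within 18 mm of the tab's, square to it within 0.2 rad; the block stands upright on the bench (not on the board), released and still (all of step 1 and height (world z) of block below 0.006 m and angle between block's own z axis and vertical below 0.15 rad and linear speed of each of block, clip below 0.02 m/s); the robot touches nothing.
It fails at once if the clip is lifted off the bench (30 mm or more) (height (world z) of clip above 0.03 m).
It fails at once if the block is pressed on the strip with more than 25 N (contact force between block and strip above 25 N).
It fails at once if a bystander is moved by more than 25 mm (distance of any of tin, spool, tape, hammer, jar, small_clip, screwdriver from where it was at the start of the episode above 0.025 m).
It also fails if it takes over 72 s, if anything falls off the work surface, if the arm or the gripper's body presses on something with over 40 N, if the wrist force passes 120 N, or if a joint passes its speed limit or range.

ROBOT

A 6-joint arm with a two-finger parallel gripper is mounted at the origin on the work surface. World frame = base frame: x ahead of the robot, y to its left, z up, the work surface at z = 0. Lengths are in m, angles in rad, forces in N, time in s.
With the tool pointing down it reaches from about 0.3 to 1 m from the base axis. Payload 5.1 kg.
Tool frame: the origin (TCP) lies at the very end of the fingers, on their centre line; the grasp point (between the pads) lies bot.tcp_to_grasp behind it (bot.tcp_to_grasp is the distance from the TCP to the grasp point, in m); z points along the fingers, x is the direction in which the jaws open and shut, and the axes are right-handed (so a half turn about z gives the same grasp; the last joint's range is limited). The gripper opens to 95 mm and grips with 3 to 60 N. Pads are 20 mm wide; open, the fingers measure 119 mm over their backs; the gripper's body (75 mm by 180 mm) begins 59 mm behind the grasp point.
Start: joints at [1.046, 0.124, 1.65, -0, 1.367, -0.083], TCP at [0.278, 0.588, 0.215] pointing down, gripper open.
Joint ranges: [-2.61, 2.61], [-1.02, 2.33], [0.03, 2.71], [-1.35, 4.49], [0.32, 2.68], [-2.91, 2.91]. Speed limits (rad/s): [2.57, 2.57, 3.14, 3.14, 3.14, 3.14].

INTERFACE

Orientations are given as a unit quaternion [x, y, z, w].
In Python, from bench import sensors, vision, bot gives the robot as it stands.
- The arm moves only by the shell command python3 -m handwheel 'ROWS'. ROWS is JSON, a list that holds one entry, the list of rows, each a list of 5 numbers: the shift along the tool's x, y, z in cm, then the turn about the tool's z in units of 6 degrees (1.0 is 6 degrees), then the finger opening in cm, from 0 to 9.51. In form: [[[x, y, z, twist, jaw], ...]]. A call has 1 to 12 rows; each row is the pose to reach, as a shift and turn from the pose commanded when the call began, along the tool's axes at that moment; what a row does not reach only later rows make up. A row lasts 1/8 s, in which the tool goes at most 62.5 mm and 10.7 degrees, less where a joint would pass 70% of its speed; a pose out of reach is approached as far as the arm can. A call with a gripper value outside its range is refused whole. The fingers move at their own pace and stop on an object; the grip force is fixed at half the most. Time passes only in rows, so rows that repeat a pose let the fingers close. It gives the time, the measured TCP pose, the force and the opening at its end, in the units of the state.
- sensors.read_state(): the state, without advancing time (a new reading comes with each control period).
- vision.capture(name): name is "scene" or "side" or "wrist"; returns the picture (400x640x3 uint8, red, green, blue); there is no depth.
- vision.calibration(name): a dict with "fov_y" (degrees; the focal length in pixels is half the picture's height over the tangent of half this angle, whatever the lens; pixels are square), "cx", "cy" (the principal point, pixels), "camera_from_world" (4x4, takes a point from world to camera coordinates). Camera axes: x right, y down, z forward; pixel columns grow to the right and rows downward; lengths in m; the calibration is good to about 2 mm. A picture is of the moment at which its call begins: read the wrist's pose just before it. calibration takes no time and is no camera call; for the wrist camera it gives the pose at the moment of the call.
- bot.hand_in(): hands the job in, once; it reports no verdict.
Trained networks look in the newest picture that a camera, given by its name, has taken for a name from the list of things; names that differ only in an ending like _2 or _b are one class to them, and where a whole thing is asked for, a point or a joint stands for the part that bears it (a point fixed in the world has none). Each returns a list of dicts, best first, with "p" (0 to 1); they miss things now and then, are a little off and sometimes report something else, mostly with a low value. They report only what shows in the picture. A call takes as long as a camera call. They do not tell look-alikes from the thing itself.
- vision.find_in(thing, camera): "location" ([x, y, z] in m, in the coordinates of the camera as it stood for that picture, good to about 4 mm: the middle of the surface that is visible of it).
- vision.trace(thing, camera): "region" (400x640 bool, what is visible of it).
The state is a dict: "time_s": time; "joint_positions": joint angles; "joint_vel": joint speeds; "effort": joint torques, N m; "tcp_pos": TCP position; "orientation": TCP orientation; "wrist_force": force on the tool from outside, world axes, zero at the start; "torque": the same for the moment, N m; "grip_width": finger opening in m.
Only numpy, scipy, OpenCV 4.12 (cv2) and the standard library are available. Lean on these libraries where they do the work, as an engineer would, in place of code of your own. Each camera call takes 0.05 s, during which the arm holds its last target.

## Working session

There is one attempt and no reset: what is moved stays moved. The work goes in short steps, Python scripts to look and compute and a shell command to move; the robot and the scene stay as the last step left them, time stands still between calls to the robot, and variables do not carry over. Pictures are saved under pics/ and viewed, and the job is handed in when it is done.

```bash
ls -la; mkdir -p pics; cat > h.py <<'E'
import numpy as np, cv2
from bench import sensors, vision, bot
def snap(cam,name=None):
    im=np.asarray(vision.capture(cam)); cal=vision.calibration(cam)
    if name: cv2.imwrite('pics/'+name+'.png',im[:,:,::-1])
    return im,cal
def K(cal,h=400):
    f=h/2/np.tan(np.radians(cal['fov_y'])/2); return f,cal['cx'],cal['cy']
def ray(cal,u,v):
    f,cx,cy=K(cal); T=np.array(cal['camera_from_world']); R=T[:3,:3];t=T[:3,3]
    d=R.T@np.array([(u-cx)/f,(v-cy)/f,1.]); return -R.T@t,d
def atz(cal,u,v,z):
    o,d=ray(cal,u,v); return o+d*(z-o[2])/d[2]
def proj(cal,p):
    f,cx,cy=K(cal); T=np.array(cal['camera_from_world']); q=T[:3,:3]@np.array(p)+T[:3,3]; return np.array([f*q[0]/q[2]+cx,f*q[1]/q[2]+cy])
def toworld(cal,l):
    T=np.array(cal['camera_from_world']); return T[:3,:3].T@(np.array(l)-T[:3,3])
E
python3 - <<'E'
from h import *
s=sensors.read_state(); print({k:np.round(v,3).tolist() for k,v in s.items()}, bot.tcp_to_grasp)
for c in ['scene','side','wrist']:
    im,cal=snap(c,c+'0'); print(c,{k:np.round(v,3).tolist() for k,v in cal.items()})
E
```

```text
total 12
drwxr-xr-x  3 agent agent 4096 Dec  6 05:29 .
drwxr-xr-x 23 root  root  4096 Dec  6 05:29 ..
drwxr-xr-x  2 agent agent 4096 Dec  6 05:29 pics
{'time_s': 0.0, 'joint_positions': [1.046, 0.124, 1.652, 0.0, 1.368, -0.083], 'joint_vel': [0.001, -0.0, 0.0, -0.002, -0.002, 0.001], 'effort': [-0.001, -41.758, -35.994, 0.077, 0.049, -0.0], 'tcp_pos': [0.278, 0.587, 0.213], 'orientation': [0.845, 0.535, -0.001, 0.0], 'wrist_force': [-0.792, 0.361, -0.221], 'torque': [-0.001, -0.026, 0.036], 'grip_width': 0.095} 0.0188
scene {'fov_y': 51.697, 'cx': 317.046, 'cy': 196.358, 'camera_from_world': [[0.494, 0.869, 0.009, -0.226], [0.623, -0.347, -0.701, -0.25], [-0.607, 0.352, -0.713, 1.512], [0.0, 0.0, 0.0, 1.0]]}
side {'fov_y': 50.76, 'cx': 307.364, 'cy': 202.455, 'camera_from_world': [[0.708, -0.706, 0.017, -0.333], [-0.43, -0.451, -0.782, 0.256], [0.56, 0.546, -0.623, 0.816], [0.0, 0.0, 0.0, 1.0]]}
wrist {'fov_y': 68.771, 'cx': 318.429, 'cy': 199.597, 'camera_from_world': [[0.428, 0.904, -0.002, -0.649], [0.87, -0.411, 0.271, -0.031], [0.244, -0.117, -0.963, 0.391], [0.0, 0.0, 0.0, 1.0]]}
```

View pics/scene0.png

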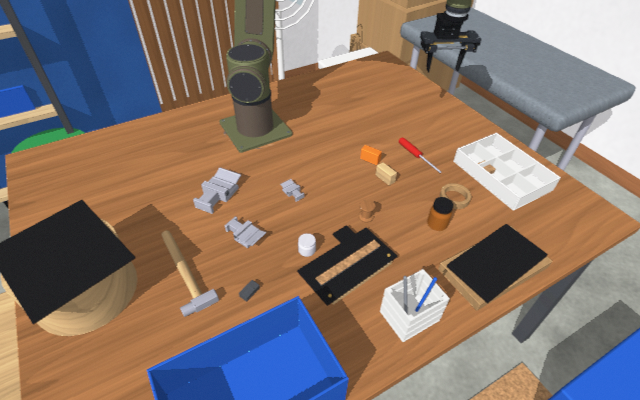

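View pics/side0.png

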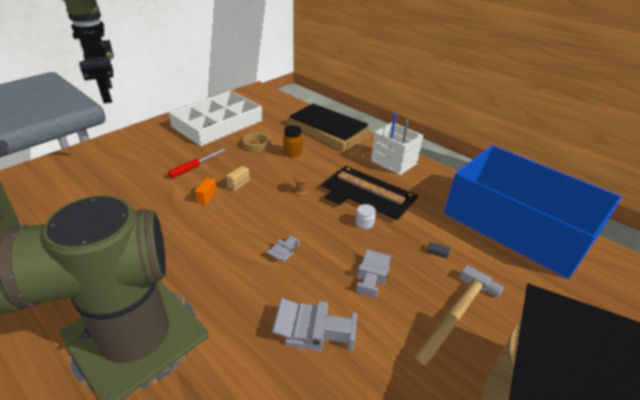

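View pics/wrist0.png

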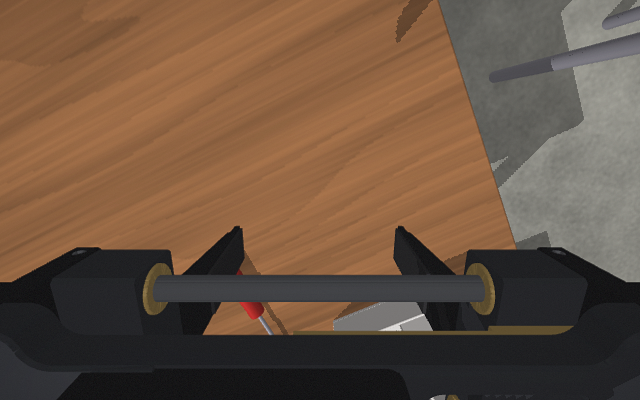

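The scene view shows three grey clips: large (217,190), middle (245,232) and small (292,189). The wooden block is at (386,174) with the orange one at (371,155). The panel with its tab is at (347,262), with the tin at (307,244) and the spool at (367,210). The side view shows the same things, with the middle clip at (373,272). Next I'll measure them.

```bash
python3 - <<'E'
from h import *
import pickle
D={}
for c in ['scene','side']:
    im,cal=snap(c)
    for t in ['clip','block','panel','strip','tin','spool','small_clip','hammer']:
        for r in vision.find_in(t,c)[:5]:
            w=toworld(cal,r['location']); print(c,t,round(r['p'],2),np.round(w,3),np.round(proj(cal,w)))
    for t in ['clip','block','panel','strip']:
        D[c,t]=[(r['p'],r['region']) for r in vision.trace(t,c)]
    D[c,'im']=im; D[c,'cal']=cal
pickle.dump(D,open('D.pkl','wb'))
a=cv2.resize(D['scene','im'][150:260,180:420],None,fx=3.3,fy=3.3,interpolation=2)
cv2.imwrite('pics/scrop.png',a[:,:,::-1])
E
```

```text
scene clip 0.81 [ 0.273 -0.234  0.028] [219. 190.]
scene clip 0.76 [ 0.458 -0.231  0.026] [244. 232.]
scene clip 0.71 [ 0.366 -0.035  0.015] [293. 190.]
scene block 0.77 [0.358 0.264 0.032] [372. 154.]
scene block 0.73 [0.46  0.248 0.032] [386. 174.]
scene block 0.73 [0.393 0.411 0.016] [412. 150.]
scene block 0.64 [0.564 0.105 0.042] [368. 209.]
scene panel 0.7 [ 0.683 -0.039  0.018] [347. 265.]
scene panel 0.31 [0.459 0.248 0.03 ] [386. 174.]
scene strip 0.8 [ 0.685 -0.042  0.03 ] [347. 263.]
scene tin 0.7 [0.621 0.394 0.018] [456. 192.]
scene tin 0.58 [ 0.592 -0.104  0.046] [308. 243.]
scene spool 0.62 [0.564 0.103 0.042] [367. 209.]
scene small_clip 0.82 [ 0.627 -0.288  0.012] [250. 290.]
scene hammer 0.72 [ 0.553 -0.409  0.028] [191. 285.]
side clip 0.95 [ 0.356 -0.037  0.015] [284. 248.]
side clip 0.88 [ 0.439 -0.237  0.022] [374. 274.]
side clip 0.58 [ 0.244 -0.237  0.029] [311. 326.]
side block 0.9 [0.442 0.244 0.034] [238. 177.]
side block 0.58 [0.341 0.257 0.035] [205. 190.]
side panel 0.75 [ 0.664 -0.034  0.018] [366. 192.]
side strip 0.65 [ 0.679 -0.037  0.03 ] [371. 187.]
side tin 0.97 [ 0.567 -0.108  0.039] [366. 214.]
side spool 0.75 [0.548 0.102 0.036] [301. 182.]
side small_clip 0.84 [ 0.615 -0.288  0.014] [437. 249.]
side hammer 0.85 [ 0.49 -0.41  0.02] [457. 308.]
```

View pics/scrop.png

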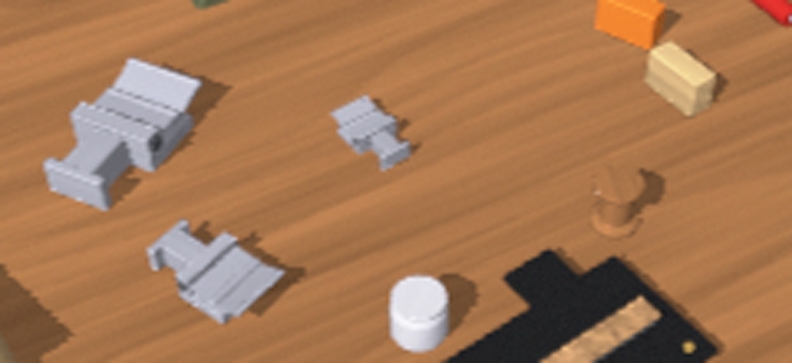

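Crop: large clip on the left, small clip at top centre, and the middle-sized clip at crop (215,270), tail upper-left and mouth lower-right. That one is ours, because 111 mm can be checked against its keypoints. The plain block is at crop (680,77), below the orange one.

```bash
python3 - <<'E'
from h import *
import pickle
D=pickle.load(open('D.pkl','rb'))
cal=D['scene','cal']
P=lambda x,y:(180+x/3.3,150+y/3.3)
a,b=[atz(cal,*P(*p),.026)[:2] for p in [(150,250),(185,222)]]
c,d=[atz(cal,*P(*p),.027)[:2] for p in [(225,322),(283,272)]]
print(a,b,c,d,'tailw',np.linalg.norm(a-b),'jaw',np.linalg.norm(c-d),'len',np.linalg.norm((c+d-a-b)/2))
v=(c+d-a-b)/2; print('axis',np.degrees(np.arctan2(v[1],v[0])),'mid tail',(a+b)/2)
for cam in ['scene','side']:
    cal=D[cam,'cal']
    for t,z in [('strip',.031),('panel',.02),('block',.044),('clip',.027)]:
        for p,m in D[cam,t][:3]:
            m=m.astype(np.uint8); ys,xs=np.nonzero(m)
            if len(xs)<10: continue
            pts=np.array([atz(cal,x,y,z)[:2] for x,y in zip(xs,ys)]).astype(np.float32)
            r=cv2.minAreaRect(pts*1000); print(cam,t,round(p,2),(xs.mean().round(),ys.mean().round()),len(xs),np.round(r[0]),np.round(r[1]),round(r[2],1))
for c in ['scene','side']:
    im=D[c,'im']; u,v=(347,255) if c=='scene' else (360,195)
    cv2.imwrite(f'pics/p_{c}.png',cv2.resize(im[v-60:v+60,u-80:u+80],None,fx=5,fy=5,interpolation=2)[:,:,::-1])
E
```

```text
[ 0.41234662 -0.26771979] [ 0.3971586  -0.23019848] [ 0.51423977 -0.2426129 ] [ 0.48961175 -0.18025752] tailw 0.04047869247753061 jaw 0.06704276374353538 len 0.10416653345152263
axis 21.11433273955447 mid tail [ 0.40475261 -0.24895914]
scene strip 0.81 (np.float64(348.0), np.float64(262.0)) 563 [684. -34.] [ 23. 196.] 8.1
scene panel 0.91 (np.float64(347.0), np.float64(264.0)) 4059 [666. -37.] [171. 241.] 8.1
scene block 0.65 (np.float64(386.0), np.float64(173.0)) 304 [467. 239.] [88. 62.] 10.2
scene block 0.52 (np.float64(371.0), np.float64(155.0)) 304 [371. 249.] [77. 76.] 31.8
scene clip 0.73 (np.float64(244.0), np.float64(232.0)) 655 [ 453. -231.] [113.  71.] 18.2
scene clip 0.71 (np.float64(218.0), np.float64(189.0)) 1120 [ 264. -237.] [110. 177.] 35.6
scene clip 0.59 (np.float64(292.0), np.float64(190.0)) 273 [377. -39.] [89. 49.] 7.8
side strip 0.58 (np.float64(371.0), np.float64(187.0)) 547 [677. -34.] [ 40. 202.] 9.4
side strip 0.48 (np.float64(191.0), np.float64(165.0)) 386 [404. 393.] [196.  45.] 4.9
side strip 0.16 (np.float64(365.0), np.float64(216.0)) 393 [ 569. -105.] [92. 45.] 38.0
side panel 0.73 (np.float64(301.0), np.float64(184.0)) 293 [560. 115.] [105.  40.] 46.4
side panel 0.64 (np.float64(369.0), np.float64(192.0)) 2563 [656. -40.] [168. 241.] 9.1
side block 0.89 (np.float64(206.0), np.float64(190.0)) 459 [336. 243.] [120.  57.] 54.6
side block 0.57 (np.float64(238.0), np.float64(178.0)) 435 [432. 234.] [119.  63.] 51.2
side block 0.48 (np.float64(369.0), np.float64(192.0)) 2579 [630. -57.] [162. 233.] 9.4
side clip 0.92 (np.float64(284.0), np.float64(248.0)) 416 [352. -44.] [77. 49.] 12.8
side clip 0.67 (np.float64(373.0), np.float64(272.0)) 1051 [ 437. -233.] [129.  64.] 25.3
side clip 0.56 (np.float64(312.0), np.float64(325.0)) 2921 [ 253. -238.] [110. 155.] 35.9
```

View pics/p_scene.png

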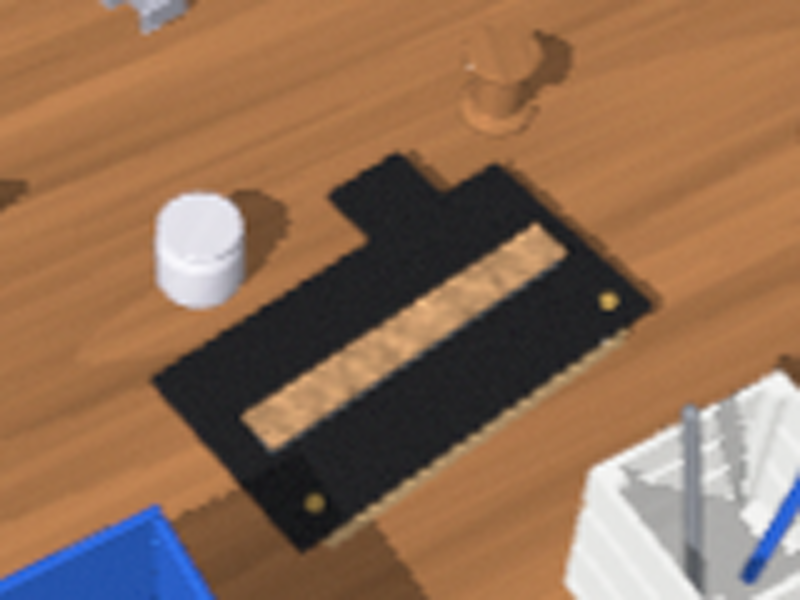

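View pics/p_side.png

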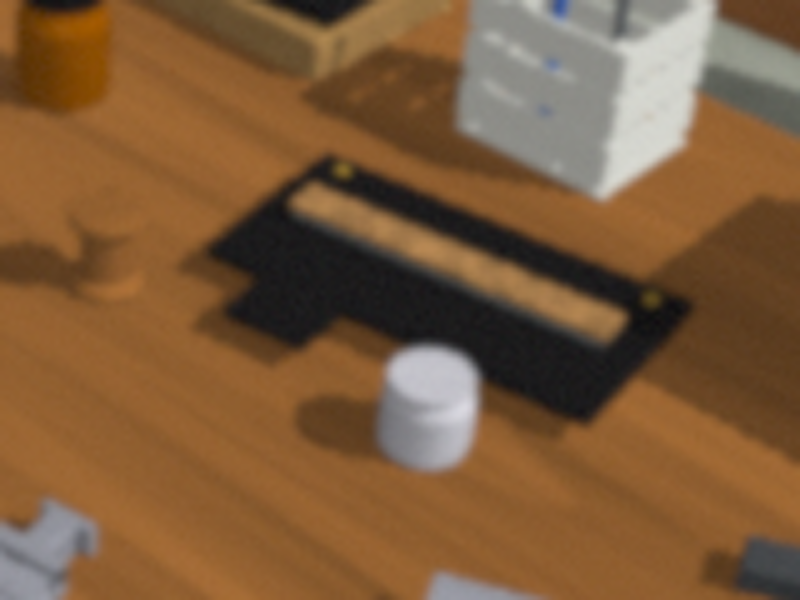

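```bash
python3 - <<'E'
from h import *
import pickle
from scipy.optimize import least_squares
D=pickle.load(open('D.pkl','rb'))
M={'A':(-65,-120,20),'B':(-65,120,20),'C':(60,120,20),'D':(60,-120,20),'t1':(-105,30,20),'t2':(-105,80,20),'s1':(-12,100,31),'s2':(12,100,31),'s3':(12,-100,31),'s4':(-12,-100,31)}
O={'scene':{'t1':(330,195),'t2':(400,152),'A':(155,378),'B':(500,163),'C':(655,300),'D':(305,548),'s1':(535,223),'s2':(568,255),'s3':(272,452),'s4':(242,418)},
'side':{'C':(330,155),'D':(690,303),'A':(585,420),'B':(207,250),'t2':(225,310),'t1':(295,347)}}
off={'scene':(267,195),'side':(280,135)}
def res(q,cams):
    r=[]
    c,s=np.cos(q[2]),np.sin(q[2])
    for cam in cams:
        for k,(x,y) in O[cam].items():
            m=np.array(M[k])/1000; w=[q[0]+c*m[0]-s*m[1],q[1]+s*m[0]+c*m[1],m[2]]
            r+=list(proj(D[cam,'cal'],w)-(np.array([x,y])/5+off[cam]))
    return np.array(r)
for cams in (['scene'],['side'],['scene','side']):
    o=least_squares(res,[.684,-.035,.14],args=(cams,)); q=o.x
    print(cams,np.round(q,4),np.degrees(q[2]),'rms',np.sqrt(np.mean(o.fun**2)))
c,s=np.cos(q[2]),np.sin(q[2]); R=np.array([[c,-s],[s,c]])
print('tab',q[:2]+R@[-.105,.055])
E
```

```text
['scene'] [ 0.6854 -0.0336  0.1413] 8.098274333573498 rms 0.5851162811602473
['side'] [ 0.677  -0.0363  0.1342] 7.689616674697789 rms 0.6727699490882553
['scene', 'side'] [ 0.6833 -0.0334  0.1404] 8.043759383136258 rms 1.0044619221333848
tab [0.57166809 0.00639264]
```

```bash
cat >> h.py <<'E'
from scipy.spatial.transform import Rotation as Rn
def tcp():
    s=sensors.read_state(); return np.array(s['tcp_pos']),Rn.from_quat(s['orientation']).as_matrix(),s
def rows_to(p,yaw=None):
    """shift in tool cm and twist units to reach world p with tool x at yaw deg"""
    t,R,s=tcp(); d=R.T@(np.array(p)-t)*100
    y0=np.degrees(np.arctan2(R[1,0],R[0,0])); tw=0 if yaw is None else -((yaw-y0+180)%360-180)/6
    return np.round(d,2),round(tw,2),round(y0,1)
E
python3 - <<'E'
from h import *
cal=vision.calibration('wrist'); t,R,s=tcp()
T=np.array(cal['camera_from_world']); c=-T[:3,:3].T@T[:3,3]
print('cam in tool',R.T@(c-t), 'cam axes in tool\n',np.round(R.T@T[:3,:3].T,3), 'tcp px',proj(cal,t))
print(rows_to([.43,-.24,.2],-72))
# predicted view from the hover
yaw=np.radians(-72); R2=np.array([[np.cos(yaw),np.sin(yaw),0],[np.sin(yaw),-np.cos(yaw),0],[0,0,-1]])
p2=np.array([.43,-.24,.2]); Rc=R2@(R.T@T[:3,:3].T); c2=p2+R2@(R.T@(c-t))
T2=np.eye(4);T2[:3,:3]=Rc.T;T2[:3,3]=-Rc.T@c2; cal2=dict(cal,camera_from_world=T2)
for n,q in dict(waist=(.425,-.242,.026),mouth=(.51,-.21,.02),tab=(.573,.006,.02),tin=(.59,-.105,.045)).items(): print(n,proj(cal2,q))
print(c2)
E
```

```text
cam in tool [ 0.00035232 -0.07571818 -0.17027259] cam axes in tool
 [[ 1.    -0.    -0.   ]
 [ 0.     0.963  0.271]
 [ 0.    -0.271  0.963]] tcp px [317.98125679 242.08646606]
(array([-68.31,  49.13,   1.47]), np.float64(22.78), np.float64(64.7))
waist [318.53614351 187.10257875]
mouth [314.88585191 108.69366185]
tab [133.52602921 -20.27380752]
tin [236.08099821 -10.12646185]
[ 0.50212114 -0.21693687  0.37027259]
```

```bash
python3 - <<'E'
from h import *
print(rows_to([.46,0.0,.2],-82), rows_to([.38,.3,.2],0))
E
```

```text
(array([-45.33,  41.58,   1.47]), np.float64(24.45), np.float64(64.7)) (array([-21.63,  21.52,   1.47]), np.float64(10.78), np.float64(64.7))
```

```bash
python3 -m handwheel '[[[-3,3,0.5,1.5,9.5],[-7,7,1,3.2,9.5],[-11,10.5,1.4,4.9,9.5],[-15,14,1.5,6.6,9.5],[-19.5,18,1.5,8.3,9.5],[-24,22,1.5,10,9.5],[-28.5,26,1.5,11.7,9.5],[-33,30,1.5,13.4,9.5],[-37,34,1.5,15.1,9.5],[-41,38,1.5,16.8,9.5],[-44,40.5,1.5,18.5,9.5],[-45.3,41.6,1.5,20,9.5]]]'; python3 - <<'E'
from h import *
print(rows_to([.46,0.0,.2],-82))
im,cal=snap('wrist','w1')
E
```

```text
time_s: 2.95
tcp_pos: [0.4607, -0.0019, 0.1999]
orientation: [0.884, -0.468, 0.0, -0.0]
wrist_force: [0.0, 1.0, -0.1]
grip_width: 0.0951
(array([-0.19, -0.05, -0.01]), np.float64(4.37), np.float64(-55.8))
```

View pics/w1.png

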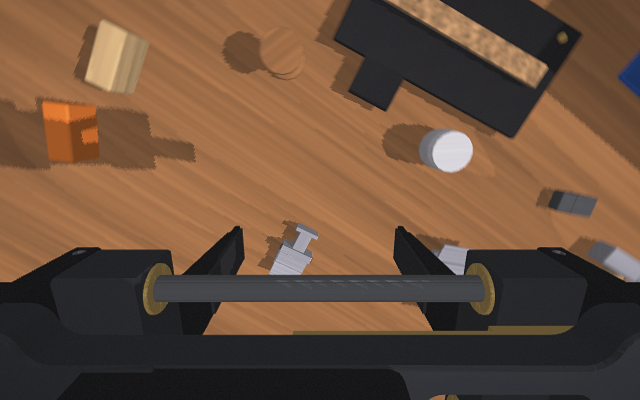

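The wrist view shows the tab front edge near (350,92)-(386,110), the tin (446,151), the spool (283,53), the wooden block (115,57) and the small clip between the fingers (293,250). I'll enlarge it to fit the panel and block.

```bash
python3 - <<'E'
from h import *
im=cv2.imread('pics/w1.png')
cv2.imwrite('pics/w1a.png',cv2.resize(im[0:150,320:590],None,fx=2.9,fy=2.9,interpolation=2))
cv2.imwrite('pics/w1b.png',cv2.resize(im[0:120,60:200],None,fx=5,fy=5,interpolation=2))
E
```

```text
(no output)
```

View pics/w1a.png

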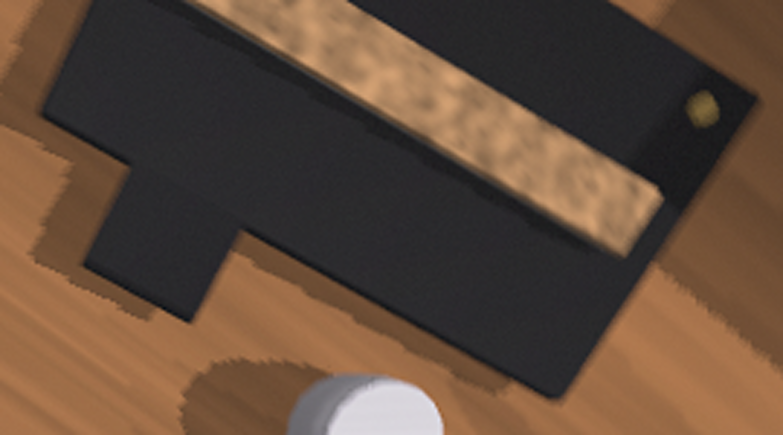

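View pics/w1b.png

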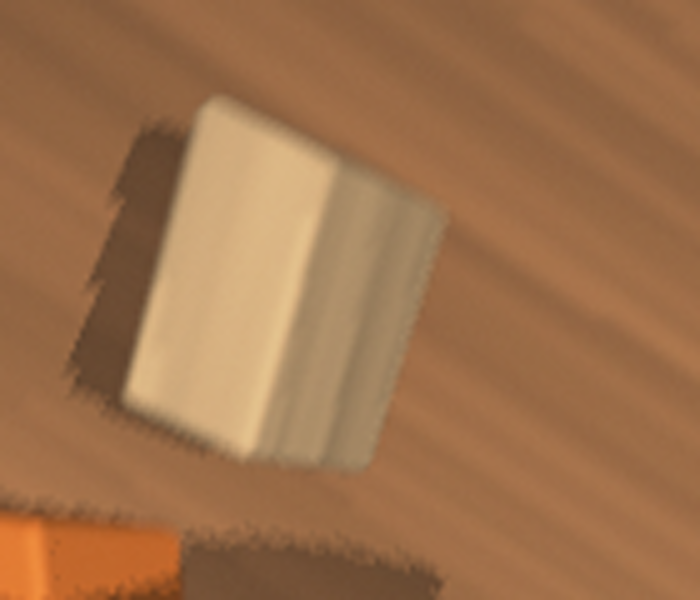

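```bash
cat > fit.py <<'E'
from h import *
from scipy.optimize import least_squares
M={'A':(-65,-120,17),'B':(-65,120,17),'C':(60,120,20),'D':(60,-120,20),'t1':(-105,30,17),'t2':(-105,80,17),'s1':(-12,100,31),'s2':(12,100,31),'s3':(12,-100,31),'s4':(-12,-100,31),'i2':(-65,80,17),'i1':(-65,30,17)}
def fit(cal,M,O,off,sc,q0):
    def res(q):
        c,s=np.cos(q[2]),np.sin(q[2]);r=[]
        for k,(x,y) in O.items():
            m=np.array(M[k])/1000; r+=list(proj(cal,[q[0]+c*m[0]-s*m[1],q[1]+s*m[0]+c*m[1],m[2]])-(np.array([x,y])/sc+off))
        return np.array(r)
    o=least_squares(res,q0); return o.x,np.sqrt(np.mean(o.fun**2)),o.fun
E
python3 - <<'E'
from fit import *
cal=vision.calibration('wrist')
O={'t2':(85,265),'t1':(192,322),'B':(43,113),'i2':(130,163),'i1':(242,230),'A':(558,399),'D':(757,98),'s3':(660,190),'s4':(627,256)}
q,r,f=fit(cal,M,O,(320,0),2.9,[.68,-.03,.14]); print('panel',q.round(4),np.degrees(q[2]),r,f.round(1))
c,s=np.cos(q[2]),np.sin(q[2]); print('tab',q[:2]+np.array([[c,-s],[s,c]])@[-.105,.055])
Mb={'a':(32,-14,44),'b':(32,14,44),'c':(-32,14,44),'d':(-32,-14,44),'e':(32,-14,0),'f':(-32,-14,0)}
# image: up=+x-ish, left=+y-ish
Ob={'b':(210,97),'a':(340,160),'d':(250,458),'c':(125,402),'e':(445,213),'f':(370,468)}
q,r,f=fit(cal,Mb,Ob,(60,0),5,[.46,.245,.5]); print('block',q.round(4),np.degrees(q[2]),r,f.round(1))
print('tin',atz(cal,453,150,.045),'small',atz(cal,305,228,.01),atz(cal,320,232,.01))
E
```

```text
panel [ 0.6818 -0.0375  0.1307] 7.487197277823093 1.277578769134614 [-1.6 -0.1 -0.3  0.7 -2.2 -0.2 -0.   0.6  0.3 -0.8 -0.2  1.6  3.6 -0.4
  1.5  0.5 -1.2 -0.9]
tab [0.57054532 0.0033008 ]
block [0.4531 0.2531 0.1277] 7.318286049492382 1.447154890097324 [-1.9 -1.9 -0.2 -0.2 -0.   1.1 -1.5 -0.6  2.9  0.1  1.2  2.1]
tin [ 0.57929219 -0.10276263  0.045     ] small [ 0.39888694 -0.0240225   0.01      ] [ 0.40524346 -0.04356066  0.01      ]
```

Panel, block and tab are located within about 3 mm (tab ≈ (0.571, 0.004), yaw ≈ 7.8°). Next I'll go over the middle clip.

```bash
python3 - <<'E'
from h import *
print(rows_to([.425,-.24,.16],-70))
E
```

```text
(array([17.65, 16.26,  4.02]), np.float64(2.34), np.float64(-56.0))
```

```bash
python3 -m handwheel '[[[3,3,1,1,9.5],[7,6.5,2,2,9.5],[11,10,3,2.3,9.5],[15,14,4,2.3,9.5],[17.6,16.3,4,2.3,9.5],[17.6,16.3,4,2.3,9.5]]]'; python3 - <<'E'
from h import *
im,cal=snap('wrist','w2')
r=vision.find_in('clip','wrist'); print([(x['p'],toworld(cal,x['location']).round(3)) for x in r])
r=vision.trace('clip','wrist'); print([(x['p'],np.argwhere(x['region']).min(0),np.argwhere(x['region']).max(0)) for x in r])
cv2.imwrite('pics/w2a.png',cv2.resize(im[40:280,190:470],None,fx=2.5,fy=2.5,interpolation=2)[:,:,::-1])
E
```

```text
time_s: 3.75
tcp_pos: [0.4261, -0.2386, 0.1597]
orientation: [0.823, -0.568, -0.0, -0.0]
wrist_force: [0.3, 0.6, -0.2]
grip_width: 0.0951
[(0.88, array([ 0.265, -0.239,  0.036])), (0.83, array([ 0.358, -0.036,  0.019])), (0.82, array([ 0.46 , -0.224,  0.024])), (0.7, array([ 0.625, -0.287,  0.013])), (0.25, array([ 0.473, -0.212,  0.024]))]
[(0.67, array([140,  97]), array([215, 149])), (0.61, array([114, 285]), array([218, 346])), (0.6, array([272, 205]), array([334, 334]))]
```

View pics/w2a.png

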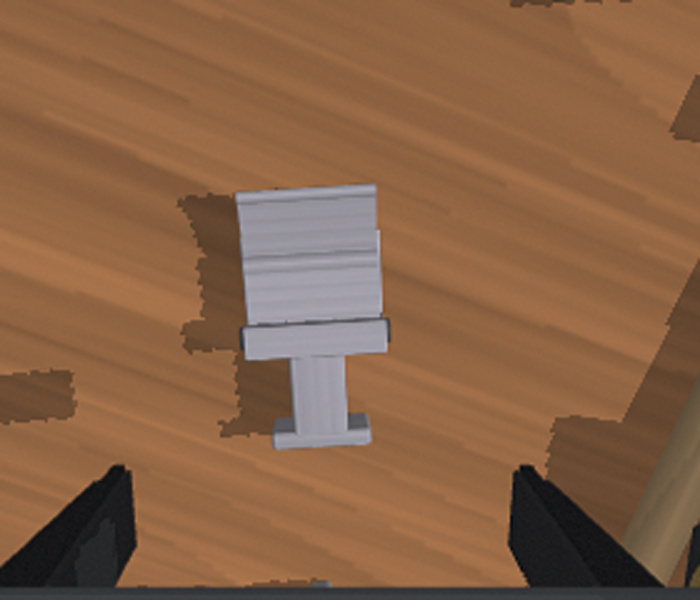

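```bash
python3 - <<'E'
from fit import *
cal=vision.calibration('wrist')
Mc={'l1':(57,28,27),'l2':(57,-28,27),'a':(2,30,30),'b':(2,-30,30),'c':(-12,30,30),'d':(-12,-30,30),'t':(-54,22,26),'u':(-54,-22,26)}
O={'l1':(236,193),'l2':(375,185),'c':(246,360),'d':(387,351),'a':(241,329),'b':(388,319)}
q,r,f=fit(cal,Mc,O,(190,40),2.5,[.46,-.24,.3]); print('clip',q.round(4),np.degrees(q[2]),r,f.round(1))
c,s=np.cos(q[2]),np.sin(q[2]); w=q[:2]+np.array([[c,-s],[s,c]])@[-.029,0];print('waist',w)
O.update(t=(275,436),u=(370,431))
q,r,f=fit(cal,Mc,O,(190,40),2.5,[.46,-.24,.3]); print('clip',q.round(4),np.degrees(q[2]),r,f.round(1))
print('waist',w, rows_to([w[0],w[1],.05],np.degrees(q[2])-90),rows_to([w[0],w[1],.005],np.degrees(q[2])-90))
print(tcp()[0])
E
```

```text
clip [ 0.4468 -0.2259  0.4295] 24.60581351961701 0.5815827331488791 [-0.3 -0.6  0.2 -1.2 -0.3  0.8  0.4  0.8  0.5  0.  -0.5  0.4]
waist [ 0.42047776 -0.23795919]
clip [ 0.4482 -0.2253  0.4305] 24.666702782457865 1.997892046640328 [-0.4 -2.1  0.2 -2.7 -0.3 -0.5  0.4 -0.5  0.4 -1.3 -0.5 -1.  -0.8  5.
  1.1  4.6]
waist [ 0.42047776 -0.23795919] (array([-0.07,  0.64, 10.97]), np.float64(-0.61), np.float64(-69.0)) (array([-0.06,  0.64, 15.47]), np.float64(-0.61), np.float64(-69.0))
[ 0.4266608  -0.2363379   0.15969903]
```

The six wall and lip points fit the given dimensions to 0.6 px, so this is the middle-sized clip (yaw 24.6°). I'll descend astride the waist.

```bash
python3 -m handwheel '[[[0,0.6,3,-0.6,9.5],[0,0.6,7,-0.6,9],[0,0.6,11,-0.6,8],[0,0.6,13.5,-0.6,7],[0,0.6,15.3,-0.6,6],[0,0.6,15.3,-0.6,5],[0,0.6,15.3,-0.6,3.5],[0,0.6,15.3,-0.6,2],[0,0.6,15.3,-0.6,1.5],[0,0.6,15.3,-0.6,1.5]]]'; python3 - <<'E'
from h import *
im,cal=snap('wrist','w3'); print(sensors.read_state()['grip_width'])
t,R,s=tcp(); print(t,np.degrees(np.arctan2(R[1,0],R[0,0])))
E
```

```text
time_s: 5.15
tcp_pos: [0.4213, -0.2398, 0.0075]
orientation: [0.841, -0.541, 0.001, -0.0]
wrist_force: [-0.9, 1.6, 3.9]
grip_width: 0.0238
0.023596502086721982
[ 0.42128117 -0.23975546  0.00749844] -65.51922340108538
```

View pics/w3.png

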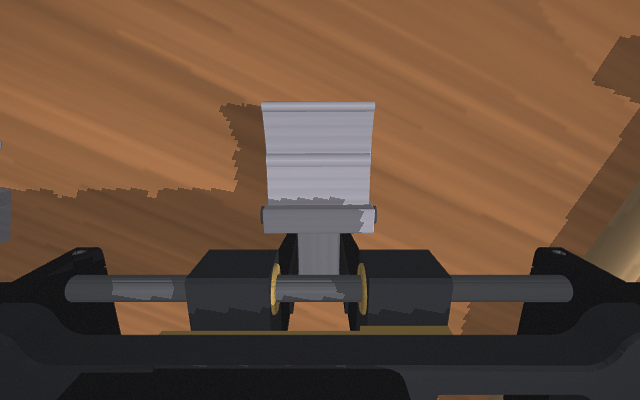

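The waist is gripped (23.6 mm), with the clip square between the fingers: lip (262,103)-(375,103), wall back edge at row 233. I'll fit its offset in the hand and plan the slide.

```bash
python3 - <<'E'
from fit import *
cal=vision.calibration('wrist'); t,R,s=tcp()
Mc={'l1':(57,28,27),'l2':(57,-28,27),'c':(-12,30,30),'d':(-12,-30,30)}
O={'l1':(262,102),'l2':(375,102),'c':(264.5,233),'d':(375,233)}
q,r,f=fit(cal,Mc,O,(0,0),1,[.446,-.226,.43]); print('clip',q.round(4),np.degrees(q[2]),r,f.round(1))
print('origin in tool',R.T@(np.array([q[0],q[1],0])-t))
# with origin d ahead of tcp along -tool y
d=.029
yaw=np.radians(7.8); u=np.array([np.cos(yaw),np.sin(yaw)]); tab=np.array([.571,.004])
for name,off,yw,w in [('stage',-.095,7.8,None),('home',-.003,7.8,None)]:
    p=tab+u*(off-d); print(name,p,rows_to([p[0],p[1],t[2]],yw-90))
# via point
for o,yw in [((.455,-.15),20),((.465,-.06),12)]:
    yr=np.radians(yw); p=np.array(o)-d*np.array([np.cos(yr),np.sin(yr)]); print(o,p,rows_to([p[0],p[1],t[2]],yw-90))
E
```

```text
clip [ 0.4467 -0.2289  0.4328] 24.799721022224027 0.9938353880180539 [-0.4 -0.7  0.9 -1.4 -0.2  1.7 -0.4  1.1]
origin in tool [ 0.00068448 -0.02763287  0.0075151 ]
stage [ 0.44814727 -0.01282873] (array([-1.954e+01, -1.185e+01, -1.000e-02]), np.float64(2.78), np.float64(-65.5))
home [ 5.39296069e-01 -3.42898318e-04] (array([-16.9 , -20.66,  -0.  ]), np.float64(2.78), np.float64(-65.5))
(0.455, -0.15) [ 0.42774891 -0.15991858] (array([-7. , -3.9, -0. ]), np.float64(0.75), np.float64(-65.5))
(0.465, -0.06) [ 0.43663372 -0.06602944] (array([-1.517e+01, -8.600e+00, -1.000e-02]), np.float64(2.08), np.float64(-65.5))
```

```bash
python3 -m handwheel '[[[-1.5,-0.8,0,0.2,1.5],[-3.3,-1.8,0,0.35,1.5],[-5.1,-2.8,0,0.5,1.5],[-7,-3.9,0,0.75,1.5],[-9,-5.1,0,1.1,1.5],[-11,-6.3,0,1.4,1.5],[-13.1,-7.5,0,1.7,1.5],[-15.1,-8.6,0,2.1,1.5],[-16.8,-9.8,0,2.4,1.5],[-18.4,-11,0,2.7,1.5],[-19.5,-11.8,0,2.8,1.5],[-19.5,-11.8,0,2.8,1.5]]]'; python3 - <<'E'
from h import *
im,cal=snap('wrist','w4'); print(sensors.read_state()['grip_width'])
t,R,s=tcp(); print(t,np.degrees(np.arctan2(R[1,0],R[0,0])))
cv2.imwrite('pics/w4a.png',cv2.resize(im[0:250,170:470],None,fx=2.4,fy=2.4,interpolation=2)[:,:,::-1])
E
```

```text
time_s: 6.7
tcp_pos: [0.4485, -0.0123, 0.0075]
orientation: [0.753, -0.658, 0.001, -0.001]
wrist_force: [0.2, 2.0, 5.1]
grip_width: 0.0239
0.023779539654609428
[ 0.44845053 -0.01258906  0.00750786] -82.28454975712114
```

View pics/w4a.png

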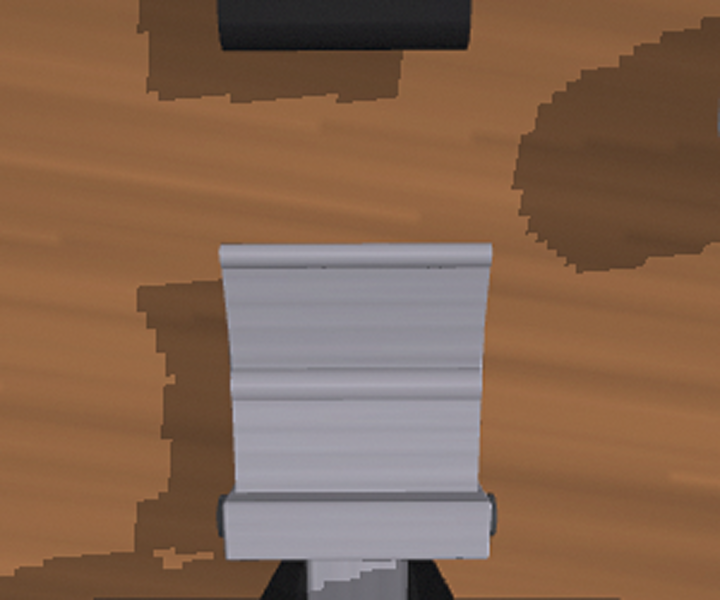

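The tab is dead ahead: its top front edge at crop (219,24)-(470,20), the clip lip at (219,245)-(491,245). I'll compute the lateral offset and depth.

```bash
python3 - <<'E'
from h import *
cal=vision.calibration('wrist'); t,R,s=tcp()
P=lambda x,y:(170+x/2.4,y/2.4)
T=lambda w:(R.T@(w-t)*1000).round(1)
for n,a,z in [('t_top_l',(219,24),.02),('t_top_r',(470,20),.02),('t_bot_l',(225,50),.012),('t_bot_r',(468,49),.012),('lip_l',(219,244),.027),('lip_r',(491,244),.027),('wall_bl',(226,558),.03),('wall_br',(490,557),.03)]:
    w=atz(cal,*P(*a),z); print(n,w.round(4),T(w))
E
```

```text
t_top_l [0.5697 0.0312 0.02  ] [ -27.1 -126.1  -12.2]
t_top_r [ 0.577  -0.0179  0.02  ] [  22.5 -126.7  -12.2]
t_bot_l [0.5674 0.0313 0.012 ] [ -27.5 -123.7   -4.2]
t_bot_r [ 0.5744 -0.0192  0.012 ] [  23.5 -123.9   -4.2]
lip_l [0.5282 0.0265 0.027 ] [-28.  -84.4 -19.3]
lip_r [ 0.5357 -0.0286  0.027 ] [ 27.6 -84.3 -19.3]
wall_bl [0.4611 0.0188 0.03  ] [-29.4 -16.8 -22.4]
wall_br [ 0.4693 -0.0403  0.03  ] [ 30.2 -17.  -22.5]
```

```bash
python3 -m handwheel '[[[-0.2,-1.5,0,0,1.5],[-0.2,-3,0,0,1.5],[-0.2,-4,0,0,1.5],[-0.2,-4.8,0,0,1.5],[-0.2,-5.6,0,0,1.5],[-0.2,-6.4,0,0,1.5],[-0.2,-7.2,0,0,1.5],[-0.2,-8,0,0,1.5],[-0.2,-8.6,0,0,1.5],[-0.2,-9,0,0,1.5],[-0.2,-9,0,0,1.5]]]'; python3 - <<'E'
from h import *
im,cal=snap('wrist','w5'); print(sensors.read_state()['grip_width'])
t,R,s=tcp(); print(t,np.degrees(np.arctan2(R[1,0],R[0,0])))
cv2.imwrite('pics/w5a.png',cv2.resize(im[0:250,170:470],None,fx=2.4,fy=2.4,interpolation=2)[:,:,::-1])
E
```

```text
time_s: 8.12
tcp_pos: [0.5368, -0.0, 0.0075]
orientation: [0.753, -0.658, 0.0, 0.0]
wrist_force: [-2.0, -0.6, 6.7]
grip_width: 0.0238
0.02350130868489071
[ 5.36788156e-01 -2.17723446e-05  7.53305193e-03] -82.33246659153103
```

View pics/w5a.png

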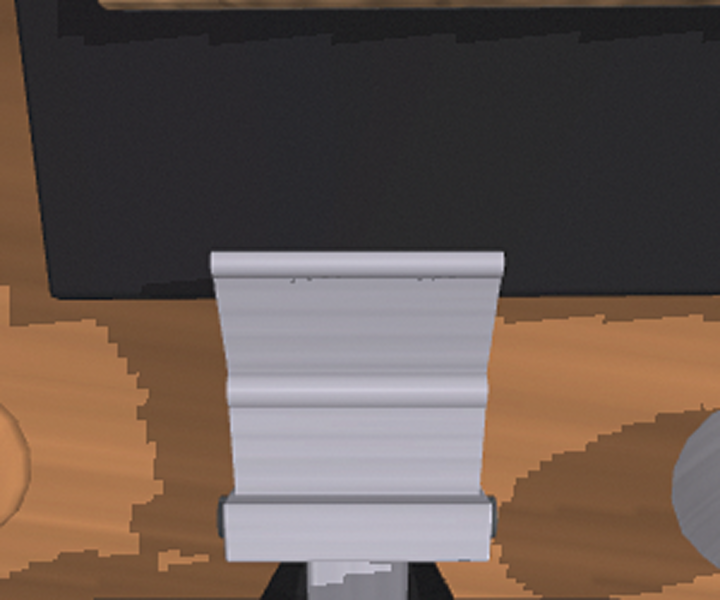

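The lip has ridden up over the tab (it now looks wider, and spans the board's edge). I'll push the last few mm gently and watch the force.

```bash
python3 -m handwheel '[[[0,-0.3,0,0,1.5],[0,-0.5,0,0,1.5],[0,-0.6,0,0,1.5]]]'; python3 - <<'E'
from h import *
im,cal=snap('wrist','w6')
t,R,s=tcp(); print(t,s['wrist_force'])
cv2.imwrite('pics/w6a.png',cv2.resize(im[0:250,170:470],None,fx=2.4,fy=2.4,interpolation=2)[:,:,::-1])
E
```

```text
time_s: 8.55
tcp_pos: [0.5405, 0.0005, 0.0073]
orientation: [0.753, -0.658, -0.002, 0.002]
wrist_force: [-10.9, -1.2, 15.0]
grip_width: 0.0237
[5.40497781e-01 5.27362878e-04 7.37596721e-03] [-9.15176103 -1.37036749 13.46334697]
```

View pics/w6a.png

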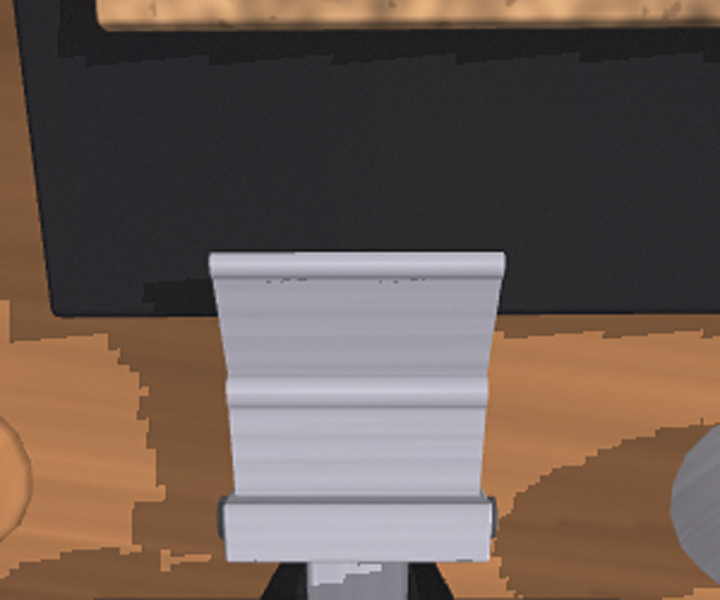

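```bash
python3 - <<'E'
from h import *
cal=vision.calibration('wrist'); t,R,s=tcp()
P=lambda x,y:(170+x/2.4,y/2.4)
T=lambda w:(R.T@(w-t)*1000).round(1)
for n,a,z in [('edgeL_bot',(60,317),.012),('edgeL_top',(60,311),.02),('edgeR_bot',(700,313),.012),('wall_bl',(226,560),.03),('wall_br',(490,559),.03),('wall_fl',(228,503),.03),('cornerB',(52,314),.016),('strip near',(300,27),.031),('strip corner',(96,27),.031)]:
    w=atz(cal,*P(*a),z); print(n,w.round(4),T(w))
E
```

```text
edgeL_bot [0.5999 0.0772 0.012 ] [-68.  -69.1  -5. ]
edgeL_top [0.602 0.074 0.02 ] [-64.6 -70.8 -13. ]
edgeR_bot [ 0.6204 -0.0684  0.012 ] [ 79. -70.  -5.]
wall_bl [0.5529 0.0319 0.03  ] [-29.4 -16.4 -22.7]
wall_br [ 0.5611 -0.0272  0.03  ] [ 30.2 -16.6 -22.7]
wall_fl [0.5665 0.0325 0.03  ] [-28.2 -29.9 -22.8]
cornerB [0.6007 0.0774 0.016 ] [-68.1 -69.9  -9. ]
strip near [0.6599 0.027  0.031 ] [ -10.2 -121.8  -24.3]
strip corner [0.6549 0.064  0.031 ] [ -47.6 -121.8  -24.3]
```

The wall's front face is 40 mm from the board's edge, which is exactly home. It's about 3 mm off centre and square, with an 11 N contact reaction. I'll release and lift.

```bash
python3 -m handwheel '[[[0,-0.4,0,0,1.5],[0,-0.4,0,0,5],[0,-0.4,0,0,6],[0,-0.4,0,0,6],[0,-0.4,-3,0,6],[0,-0.4,-8,0,6],[0,-0.4,-14,0,6],[0,-0.4,-14,0,6]]]'; python3 - <<'E'
from h import *
im,cal=snap('wrist','w7')
t,R,s=tcp(); print(t,s['wrist_force'])
E
```

```text
time_s: 9.6
tcp_pos: [0.5505, 0.0016, 0.1533]
orientation: [0.753, -0.658, 0.005, -0.004]
wrist_force: [-0.2, 0.1, 0.3]
grip_width: 0.0602
[0.54839679 0.00184873 0.14979015] [-0.61389225 -0.19170343 -0.21369878]
```

View pics/w7.png

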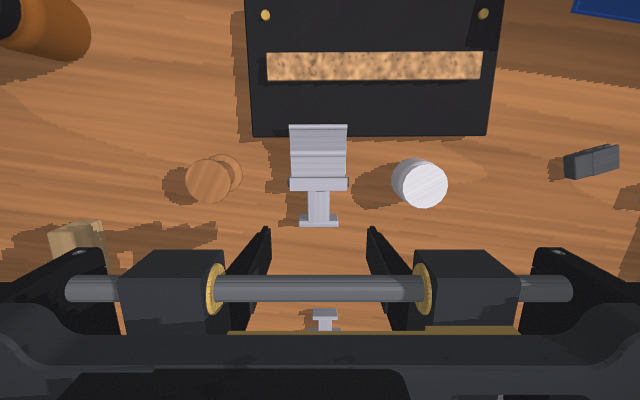

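The clip is on the tab, upright and square; tin and spool look untouched. I'll refit panel, strip and clip from this clean view.

```bash
python3 - <<'E'
from h import *
im=cv2.imread('pics/w7.png')
cv2.imwrite('pics/w7a.png',cv2.resize(im[0:230,240:510],None,fx=2.6,fy=2.6,interpolation=2))
E
```

```text
(no output)
```

View pics/w7a.png

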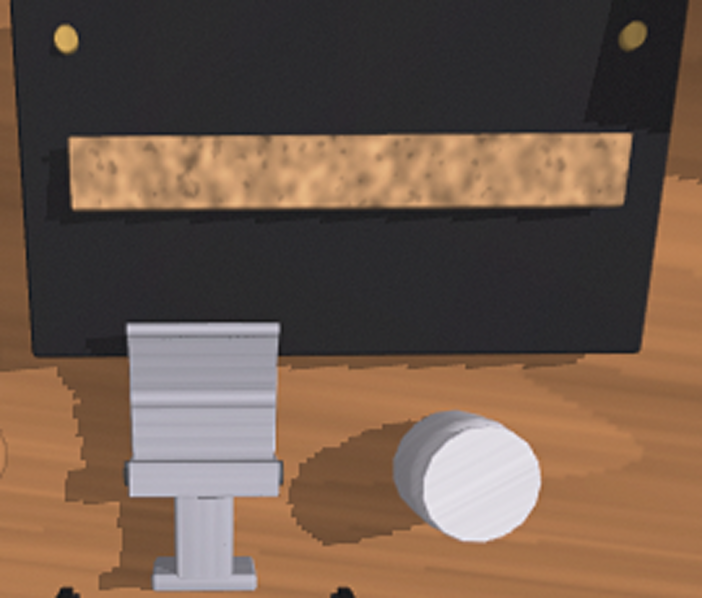

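```bash
python3 - <<'E'
from fit import *
im,cal=snap('wrist','w8'); t,R,s=tcp(); print(t,s['time_s'])
im=im[:,:,::-1]
cv2.imwrite('pics/w8a.png',cv2.resize(im[0:230,240:510],None,fx=2.6,fy=2.6,interpolation=2))
d=cv2.absdiff(cv2.imread('pics/w7a.png'),cv2.imread('pics/w8a.png')); print(d.mean())
E
```

```text
[0.54670274 0.00202132 0.14721042] 9.7
9.715278373305129
```

View pics/w8a.png

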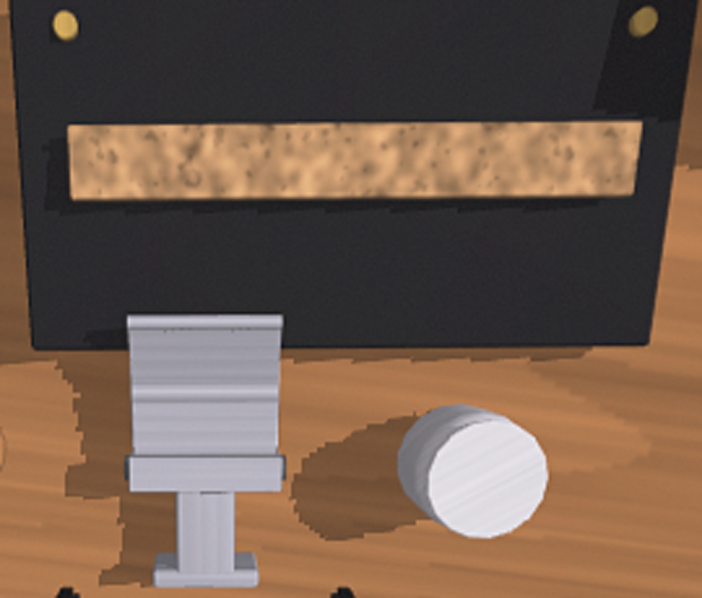

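```bash
python3 - <<'E'
from fit import *
cal=vision.calibration('wrist'); t,R,s=tcp()
O={'s1':(70,199),'s2':(67,124),'s3':(642,121),'s4':(634,195),'B':(33,348),'A':(650,345)}
q,r,f=fit(cal,M,O,(240,0),2.6,[.68,-.03,.14]); print('panel',q.round(4),np.degrees(q[2]),r,f.round(1))
c,sn=np.cos(q[2]),np.sin(q[2]); Rp=np.array([[c,-sn],[sn,c]]); tab=q[:2]+Rp@[-.105,.055]; print('tab',tab)
Mc={'a':(2,30,30),'b':(2,-30,30),'c':(-12,30,30),'d':(-12,-30,30)}
Oc={'c':(130,492),'d':(281,491),'a':(129,457),'b':(282,457)}
k,r2,f2=fit(cal,Mc,Oc,(240,0),2.6,[.57,0,.14]); print('clip',k.round(4),np.degrees(k[2]),r2,f2.round(1))
print('clip in tab',Rp.T@(k[:2]-tab))
np.save('panel.npy',q)
E
```

```text
panel [ 0.6782 -0.0328  0.1398] 8.008095968068737 1.214496234452265 [-1.1 -0.1 -1.5 -0.3  2.5 -0.7  1.6 -0.  -1.5  1.3 -0.1  1. ]
tab [0.56658911 0.00702408]
clip [0.5658 0.0039 0.1366] 7.829367579692172 0.45263724888076645 [-0.6  0.1  0.6  0.3 -0.6 -0.1  0.6 -0.3]
clip in tab [-0.00121631 -0.00299269]
```

The clip is home in this view: x −1.2 mm, y −3 mm, and 0.2° off square. Now the block: check the pen pot's clearance to the strip, then go over the block.

```bash
python3 - <<'E'
from h import *
import pickle
D=pickle.load(open('D.pkl','rb'))
print(atz(D['scene','cal'],380,311,0),atz(D['side','cal'],372,160,0),atz(D['side','cal'],400,174,0))
q=np.load('panel.npy'); c,s=np.cos(q[2]),np.sin(q[2]); Rp=np.array([[c,-s],[s,c]])
print([Rp.T@(p[:2]-q[:2]) for p in (atz(D['side','cal'],372,160,0),atz(D['side','cal'],400,174,0),atz(D['scene','cal'],380,311,0))])
print(rows_to([.44,.24,.16],-83))
E
```

```text
[ 0.8265303  -0.03467448  0.        ] [0.82749026 0.07153164 0.        ] [ 0.82759092 -0.03437822  0.        ]
[array([0.16234369, 0.08253157]), array([ 0.14768874, -0.02235951]), array([ 0.14659719, -0.02250513])]
(array([-25.01,   7.4 ,  -1.3 ]), np.float64(0.11), np.float64(-82.3))
```

```bash
python3 -m handwheel '[[[-3,1,-1.3,0,7],[-8,2.5,-1.3,0,7],[-14,4,-1.3,0,7],[-19,5.7,-1.3,0,7],[-23,7,-1.3,0,7],[-25,7.4,-1.3,0,7],[-25,7.4,-1.3,0,7],[-25,7.4,-1.3,0,7]]]'; python3 - <<'E'
from h import *
im,cal=snap('wrist','w9'); t,R,s=tcp(); print(t)
r=vision.find_in('block','wrist'); print([(x['p'],toworld(cal,x['location']).round(3),proj(cal,toworld(cal,x['location'])).round()) for x in r])
E
```

```text
time_s: 10.7
tcp_pos: [0.439, 0.2394, 0.1582]
orientation: [0.753, -0.658, -0.0, 0.001]
wrist_force: [0.2, -0.4, 0.0]
grip_width: 0.0698
[0.4393385  0.23922649 0.15854895]
[(0.77, array([0.364, 0.272, 0.043]), array([279., 260.])), (0.63, array([0.455, 0.259, 0.039]), array([301., 178.])), (0.6, array([0.6  , 0.011, 0.029]), array([581.,  60.])), (0.42, array([0.58 , 0.013, 0.028]), array([572.,  82.]))]
```

View pics/w9.png

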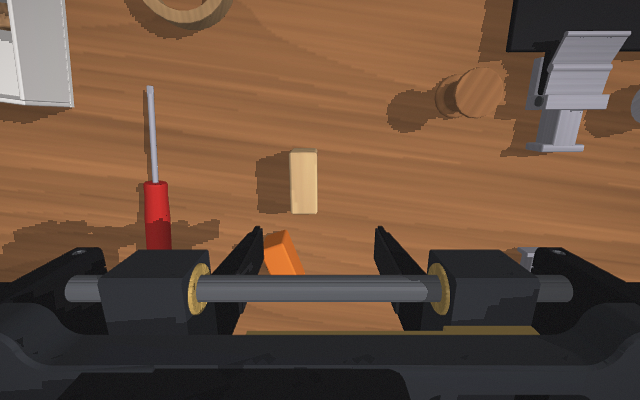

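```bash
python3 - <<'E'
from h import *
im=cv2.imread('pics/w9.png')
cv2.imwrite('pics/w9a.png',cv2.resize(im[130:285,230:350],None,fx=5,fy=5,interpolation=2)[:600])
E
```

```text
(no output)
```

View pics/w9a.png

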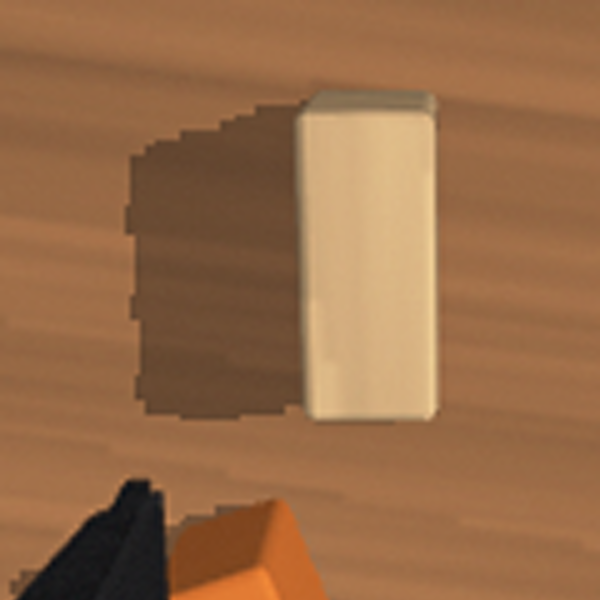

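Two block shapes: plain wooden at (303,181) and orange at (283,252). The plain one fits. I'll fit its pose and height, and compute the grasp.

```bash
python3 - <<'E'
from fit import *
cal=vision.calibration('wrist'); t,R,s=tcp()
Mb={'b':(32,14,44),'a':(32,-14,44),'d':(-32,-14,44),'c':(-32,14,44),'e':(32,14,0),'f':(32,-14,0)}
O={'b':(300,110),'a':(437,110),'d':(437,420),'c':(308,420)}
q,r,f=fit(cal,Mb,O,(230,130),5,[.46,.245,.12]); print('block',q.round(4),np.degrees(q[2]),r,f.round(1))
w=[atz(cal,230+u/5,130+v/5,.044) for u,v in O.values()]; print('len',np.linalg.norm(w[1]-w[2]),np.linalg.norm(w[0]-w[3]),'wid',np.linalg.norm(w[0]-w[1]))
e=.5*sum(proj(cal,[q[0]+.032*np.cos(q[2])-y*np.sin(q[2]),q[1]+.032*np.sin(q[2])+y*np.cos(q[2]),0]) for y in (-.014,.014)); print('pred bottom far edge row',(e[1]-130)*5)
print(rows_to([q[0],q[1],.014],np.degrees(q[2])-90))
E
```

```text
block [0.4503 0.255  0.132 ] 7.5613650847697755 0.5708431908474741 [-0.8 -0.3  0.7 -0.3  0.7  0.4 -0.7  0.4]
len 0.06331490327107135 0.06331062245189494 wid 0.026549748006240763
pred bottom far edge row 85.91435366338942
(array([-1.43, -1.3 , 14.48]), np.float64(0.01), np.float64(-82.4))
```

```bash
python3 -m handwheel '[[[-1.4,-1.3,1,0,6],[-1.4,-1.3,5,0,6],[-1.4,-1.3,9,0,6],[-1.4,-1.3,12.5,0,6],[-1.4,-1.3,14.4,0,6],[-1.4,-1.3,14.4,0,6],[-1.4,-1.3,14.4,0,4],[-1.4,-1.3,14.4,0,2],[-1.4,-1.3,14.4,0,1.5],[-1.4,-1.3,14.4,0,1.5],[-1.4,-1.3,14.4,0,1.5]]]'; python3 - <<'E'
from h import *
im,cal=snap('wrist','w10'); t,R,s=tcp(); print(t,s['grip_width'])
E
```

```text
time_s: 12.18
tcp_pos: [0.4509, 0.256, 0.0163]
orientation: [0.753, -0.658, 0.0, -0.0]
wrist_force: [-0.6, -0.1, 3.2]
grip_width: 0.0279
[0.45089323 0.25603365 0.01636837] 0.027961584340459315
```

View pics/w10.png

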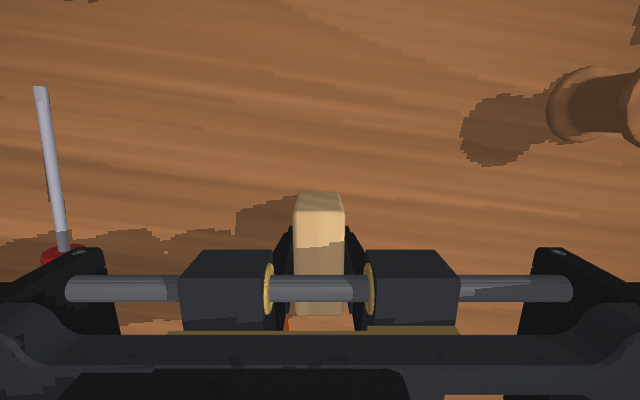

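```bash
python3 - <<'E'
from h import *
print(rows_to([.6717,.0264,.10],8))
E
```

```text
(array([ 25.71, -18.82,  -8.35]), np.float64(-15.05), np.float64(-82.3))
```

```bash
python3 -m handwheel '[[[0,0,-2,0,1.5],[0,0,-6,0,1.5],[0,0,-10,-1.5,1.5],[2.5,-2,-12,-3.2,1.5],[6,-4.5,-12,-4.9,1.5],[9.5,-7,-12,-6.6,1.5],[13,-9.5,-12,-8.3,1.5],[16.5,-12,-12,-10,1.5],[20,-14.5,-12,-11.7,1.5],[23,-17,-11,-13.4,1.5],[25.7,-18.8,-10,-15,1.5],[25.7,-18.8,-8.5,-15,1.5]]]'; python3 -m handwheel '[[[0,0,0,0,1.5],[0,0,0,0,1.5]]]'; python3 - <<'E'
from h import *
im,cal=snap('wrist','w11'); t,R,s=tcp(); print(t,s['grip_width'],s['wrist_force'],np.degrees(np.arctan2(R[1,0],R[0,0])))
snap('scene','s11');
E
```

```text
time_s: 13.72
tcp_pos: [0.6721, 0.0245, 0.0998]
orientation: [0.998, 0.066, 0.0, 0.0]
wrist_force: [-0.6, 0.5, -1.7]
grip_width: 0.0275
time_s: 13.98
tcp_pos: [0.6705, 0.0271, 0.1005]
orientation: [0.998, 0.067, -0.0, -0.0]
wrist_force: [-0.7, -0.1, -1.0]
grip_width: 0.0278
[0.67081981 0.02714498 0.10109685] 0.027897392752826003 [-0.0087243   0.79773659 -0.79158388] 7.719938383178515
```

View pics/w11.png

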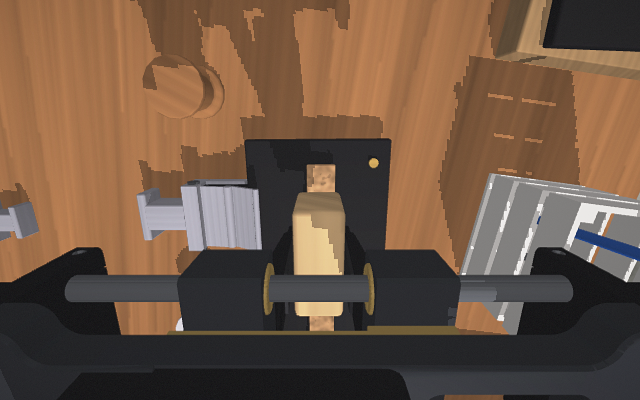

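View pics/s11.png

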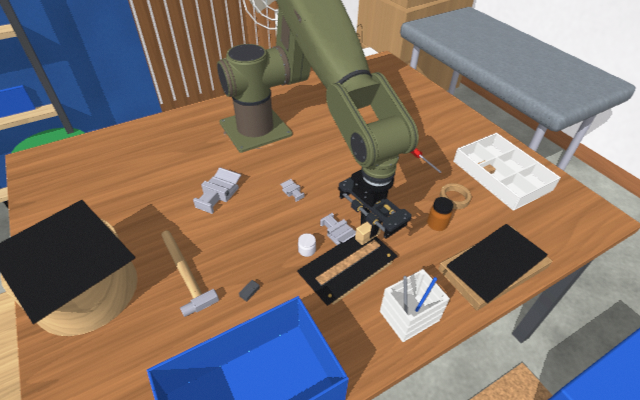

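The block hangs lengthwise over the strip; the strip's +y end shows at (307-335,165), and its far part shows below the gripper at (309-333,322). I'll measure the strip's centre line in tool coordinates.

```bash
python3 - <<'E'
from h import *
cal=vision.calibration('wrist'); t,R,s=tcp()
im=cv2.imread('pics/w11.png'); cv2.imwrite('pics/w11a.png',cv2.resize(im[130:335,240:400],None,fx=2.9,fy=2.9,interpolation=2))
for n,u,v,z in [('eL',307,165,.031),('eR',335,165,.031),('n1',308,190,.031),('n2',335,190,.031),('f1',309,324,.031),('f2',333.5,324,.031),('board L',246,140,.02),('board R',391,140,.02)]:
    w=atz(cal,u,v,z); print(n,w.round(4),(R.T@(w-t)*1000).round(1))
E
```

```text
eL [0.6572 0.0638 0.031 ] [ -8.8 -38.3  70.4]
eR [0.6802 0.0669 0.031 ] [ 14.3 -38.3  70.4]
n1 [0.6607 0.0428 0.031 ] [ -8.2 -17.   70.4]
n2 [0.6834 0.0459 0.031 ] [ 14.7 -17.   70.4]
f1 [ 0.6784 -0.0901  0.031 ] [ -8.6 117.1  70.4]
f2 [ 0.702 -0.087  0.031] [ 15.2 117.1  70.5]
board L [0.6033 0.0762 0.02  ] [-60.7 -57.8  81.4]
board R [0.7249 0.0927 0.02  ] [ 62.1 -57.8  81.5]
```

View pics/w11a.png

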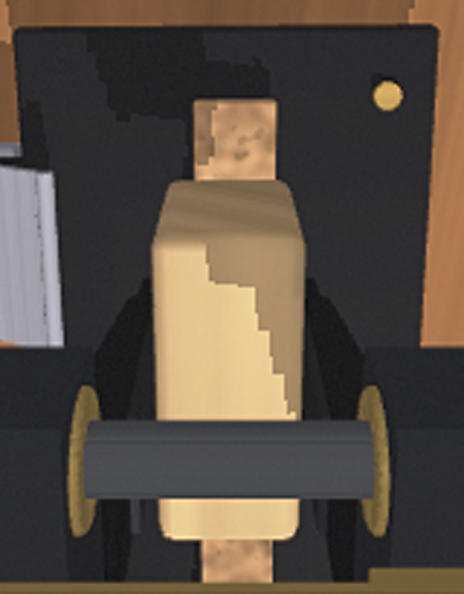

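The strip's centre line is 3 mm towards tool +x and parallel; the block sits at strip y ≈ +62 mm. I'll correct and lower in stages, watching the force.

```bash
python3 -m handwheel '[[[0.3,0,1.5,0,1.5],[0.3,0,3,0,1.5],[0.3,0,4.2,0,1.5],[0.3,0,4.8,0,1.5],[0.3,0,5.1,0,1.5],[0.3,0,5.1,0,1.5],[0.3,0,5.1,0,1.5]]]'
```

```text
time_s: 14.95
tcp_pos: [0.6746, 0.0266, 0.0503]
orientation: [0.998, 0.067, 0.001, 0.0]
wrist_force: [-1.0, -0.4, -0.4]
grip_width: 0.0275
```

```bash
python3 -m handwheel '[[[0,0,0.2,0,1.5],[0,0,0.4,0,1.5],[0,0,0.5,0,1.5],[0,0,0.5,0,1.5]]]'
```

```text
time_s: 15.45
tcp_pos: [0.6744, 0.0266, 0.0451]
orientation: [0.998, 0.067, 0.0, 0.0]
wrist_force: [-1.2, -0.1, 1.6]
grip_width: 0.0279
```

```bash
python3 -m handwheel '[[[0,0,0.1,0,1.5],[0,0,0.2,0,1.5],[0,0,0.2,0,1.5]]]'; python3 - <<'E'
from h import *
im,cal=snap('wrist','w12'); t,R,s=tcp(); print(t,s['wrist_force'],s['torque'])
print(rows_to(t+R@[0,.122,0]))
E
```

```text
time_s: 15.82
tcp_pos: [0.6744, 0.0266, 0.0432]
orientation: [0.998, 0.067, 0.0, 0.0]
wrist_force: [-1.4, 0.3, 5.8]
grip_width: 0.0281
[0.67444759 0.02663326 0.04318641] [-0.54109716 -0.19948342  5.37166787] [-0.08516318  0.30188431 -0.01760428]
(array([ 0. , 12.2, -0. ]), 0, np.float64(7.7))
```

View pics/w12.png

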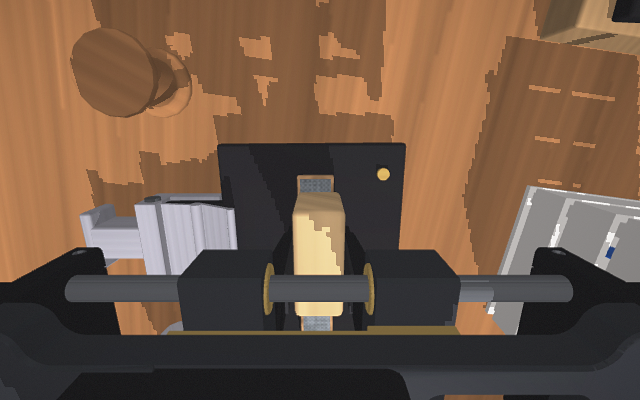

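The block presses on the tab-side end at about 6.5 N, within ~2 mm of the centre line (strip end cols 298-333, row 178). I'll sweep now.

```bash
python3 -m handwheel '[[[0,0.3,0,0,1.5],[0,0.8,0,0,1.5],[0,1.4,0,0,1.5],[0,2,0,0,1.5],[0,2.6,0,0,1.5],[0,3.2,0,0,1.5],[0,3.8,0,0,1.5],[0,4.4,0,0,1.5],[0,5,0,0,1.5],[0,5.6,0,0,1.5],[0,6.2,0,0,1.5],[0,6.8,0,0,1.5]]]'
```

```text
time_s: 17.38
tcp_pos: [0.6834, -0.041, 0.0428]
orientation: [0.998, 0.067, 0.0, -0.0]
wrist_force: [-0.6, 4.1, 5.7]
grip_width: 0.0278
```

```bash
python3 -m handwheel '[[[0,0.6,0,0,1.5],[0,1.2,0,0,1.5],[0,1.8,0,0,1.5],[0,2.4,0,0,1.5],[0,3,0,0,1.5],[0,3.6,0,0,1.5],[0,4.2,0,0,1.5],[0,4.8,0,0,1.5],[0,5.3,0,0,1.5],[0,5.5,0,0,1.5]]]';  python3 - <<'E'
from h import *
snap('wrist','w13'); t,R,s=tcp(); print(t,s['wrist_force'])
E
```

```text
time_s: 18.62
tcp_pos: [0.6906, -0.0955, 0.0427]
orientation: [0.998, 0.067, -0.0, -0.0]
wrist_force: [0.6, 3.6, 5.2]
grip_width: 0.0279
[ 0.6905759  -0.09572234  0.0427143 ] [-0.17797856  2.49954418  5.5751594 ]
```

View pics/w13.png

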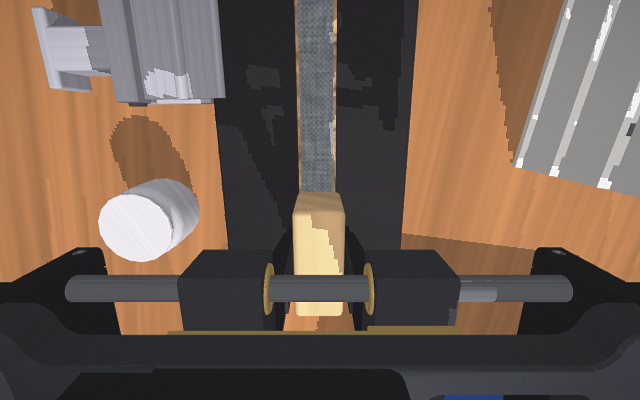

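The stroke is finished with the block at the far end and force about 6 N throughout. I'll lift and carry the block back to its original spot.

```bash
python3 -m handwheel '[[[0,0,-1,0,1.5],[0,0,-3,0,1.5],[0,0,-7,0,1.5],[0,0,-11,0,1.5],[0,0,-11,0,1.5]]]'; python3 - <<'E'
from h import *
t,R,s=tcp(); print(t,s['wrist_force'],s['grip_width'])
print(rows_to([.4505,.2555,.08],-82.4))
im,cal=snap('wrist','w14')
E
```

```text
time_s: 19.3
tcp_pos: [0.6932, -0.0962, 0.1587]
orientation: [0.998, 0.067, 0.004, 0.002]
wrist_force: [0.2, -0.3, -0.8]
grip_width: 0.0277
[ 0.69321562 -0.09624265  0.15871845] [ 0.23383756 -0.2808763  -0.80485949] 0.027742379562874515
(array([-19.42, -38.13,   7.57]), np.float64(15.01), np.float64(7.7))
```

View pics/w14.png

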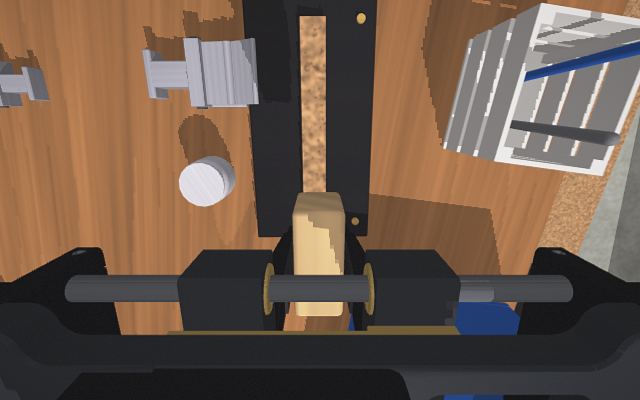

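The strip has sprung back and the clip is still home at (205,72). Carrying back now.

```bash
python3 -m handwheel '[[[-1,-2,0,0.8,1.5],[-2.8,-5.5,0,2.2,1.5],[-4.7,-9.3,0,3.6,1.5],[-6.7,-13.1,0,5,1.5],[-8.7,-17,0,6.5,1.5],[-10.6,-20.9,0,8,1.5],[-12.6,-24.8,0,9.5,1.5],[-14.5,-28.6,0,11,1.5],[-16.5,-32.4,0,12.5,1.5],[-18.2,-35.8,0,14,1.5],[-19.4,-38.1,1,15,1.5],[-19.4,-38.1,3,15,1.5]]]';python3 -m handwheel '[[[0,0,0,0,1.5],[0,0,0,0,1.5]]]'; python3 - <<'E'
from h import *
t,R,s=tcp(); print(t,s['wrist_force'],s['grip_width'])
print(rows_to([.4505,.2555,.0165],-82.4))
im,cal=snap('wrist','w15')
E
```

```text
time_s: 20.85
tcp_pos: [0.4461, 0.257, 0.1211]
orientation: [0.754, -0.657, -0.0, 0.001]
wrist_force: [-0.1, 0.6, -0.9]
grip_width: 0.0276
time_s: 21.1
tcp_pos: [0.4476, 0.2554, 0.122]
orientation: [0.753, -0.658, -0.0, 0.001]
wrist_force: [0.7, -0.3, -1.4]
grip_width: 0.0279
[0.44757499 0.25542039 0.12198983] [ 0.66601897 -0.2636368  -1.37962449] 0.027885698720249843
(array([ 0.02, -0.3 , 10.55]), np.float64(0.01), np.float64(-82.3))
```

View pics/w15.png

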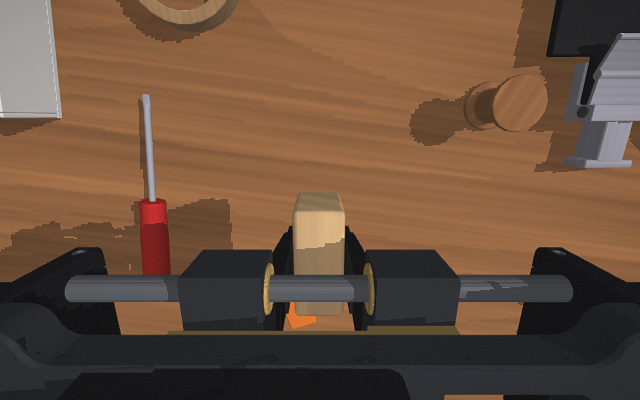

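```bash
python3 -m handwheel '[[[0,-0.3,2,0,1.5],[0,-0.3,5,0,1.5],[0,-0.3,8,0,1.5],[0,-0.3,9.6,0,1.5],[0,-0.3,10.3,0,1.5],[0,-0.3,10.4,0,1.5],[0,-0.3,10.4,0,1.5]]]'
```

```text
time_s: 22.02
tcp_pos: [0.4512, 0.2572, 0.0198]
orientation: [0.753, -0.658, 0.0, -0.001]
wrist_force: [0.5, -0.0, -1.2]
grip_width: 0.0279
```

```bash
python3 -m handwheel '[[[0,0,0.2,0,1.5],[0,0,0.3,0,1.5],[0,0,0.3,0,1.5],[0,0,0.3,0,1.5]]]'
```

```text
time_s: 22.52
tcp_pos: [0.4508, 0.257, 0.0164]
orientation: [0.753, -0.658, 0.0, -0.0]
wrist_force: [-1.8, -0.8, 4.7]
grip_width: 0.028
```

Contact with the bench (4.7 N up at z = 0.0164). I'll release, then lift clear.

```bash
python3 -m handwheel '[[[0,0,0,0,4],[0,0,0,0,6],[0,0,0,0,6],[0,0,0,0,6],[0,0,-2,0,6],[0,0,-5,0,6],[0,0.5,-10,0,6],[0,1,-14,0,6],[0,1,-14,0,6],[0,1,-14,0,6]]]'; python3 - <<'E'
from h import *
t,R,s=tcp(); print(t,s['wrist_force'],s['grip_width'])
snap('wrist','w16'); snap('scene','s16'); snap('side','d16')
E
```

```text
time_s: 23.78
tcp_pos: [0.44, 0.2552, 0.1549]
orientation: [0.753, -0.658, -0.0, 0.0]
wrist_force: [0.8, -0.4, -0.4]
grip_width: 0.0599
[0.43998148 0.25523245 0.15490067] [ 0.83088928 -0.42918193 -0.39002344] 0.059927750282872075
```

View pics/w16.png

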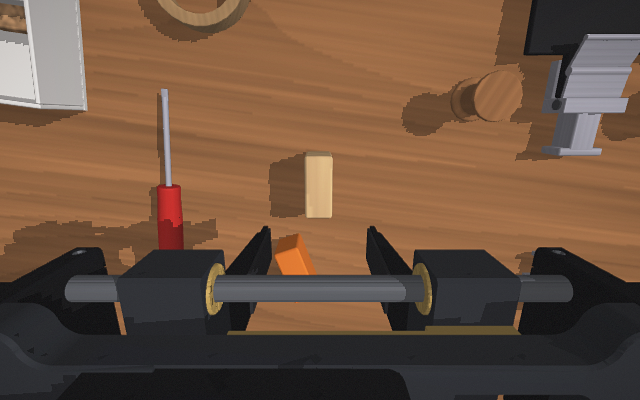

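View pics/s16.png

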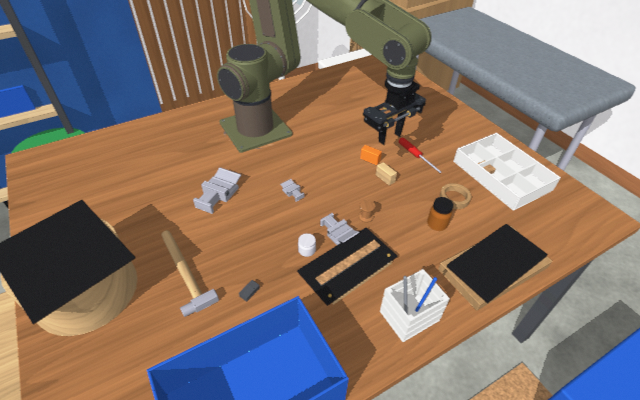

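View pics/d16.png

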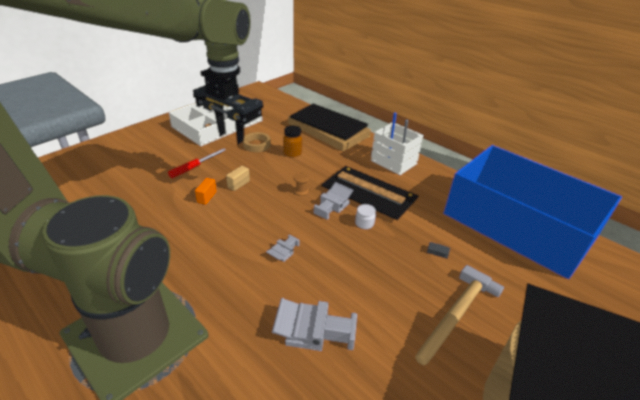

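The block stands upright on its old spot (wrist (318,185); scene (386,174)). The clip is on the tab (scene (340,230)), and tin, spool, jar, tape, hammer and the rest are at their starting pixels. I'll do one last numeric check against the earlier pictures, then hand in.

```bash
python3 - <<'E'
from h import *
a=cv2.imread('pics/scene0.png',0);b=cv2.imread('pics/s16.png',0)
for n,(u,v,r) in dict(tin=(307,244,14),spool=(367,210,13),jar=(440,214,18),tape=(455,194,18),hammer=(200,300,25),small_clip=(250,290,14),screwdriver=(425,158,14),block=(386,174,14)).items():
    t=a[v-r:v+r,u-r:u+r]; w=b[v-r-8:v+r+8,u-r-8:u+r+8]; m=cv2.matchTemplate(w,t,cv2.TM_CCOEFF_NORMED); _,mx,_,l=cv2.minMaxLoc(m); print(n,np.array(l)-8,round(mx,2))
c=cv2.imread('pics/s11.png',0); t=c[214:238,322:342]; w=b[206:246,314:350]; m=cv2.matchTemplate(w,t,cv2.TM_CCOEFF_NORMED); print('clip',np.array(cv2.minMaxLoc(m)[3])-8,m.max())
print(bot.hand_in())
E
```

```text
tin [0 0] 1.0
spool [0 0] 1.0
jar [0 0] 1.0
tape [0 0] 1.0
hammer [0 0] 1.0
small_clip [0 0] 1.0
screwdriver [0 0] 0.94
block [0 0] 0.99
clip [0 0] 0.9992598
the job is handed in; nothing more can be done
None
```

The job is done and handed in about 24 s in, but `hand_in` reports no verdict, so I can't confirm a pass.

- **Clip:** I gripped the middle-sized clip by its waist and slid it along the bench onto the tab, with the reaction rising to about 11 N at the end. The fit from the wrist picture after release put it 1 mm short, 3 mm off centre and 0.2° off square. Its pixels did not move between the start of the sweep and the end.
- **Sweep:** I laid the plain block on the tab-side end of the strip at about +62 mm and swept it in one stroke to about −61 mm. At the readings at the start, middle and end of the stroke it was pressing at about 6–7 N.
- **Block:** I stood it back upright on its original spot and released it. The gripper was raised clear, and wrist force was below 1 N.
- **Bystanders:** all seven show zero pixel shift in the scene camera against the start.

**Disagreements:** the separate fits of the panel's position differed by up to about 8 mm in x between cameras. I positioned the clip and block by direct measurement in the wrist view instead. In that view the block read about 3 mm to one side of the strip's centre line before my correction and about 2 mm to the other side while pressing, against a tolerance of 14 mm.

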